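Vent the vacuum pot and take off its lid

ROBOT

A 6-joint arm with a two-finger parallel gripper is mounted at the origin on the work surface. World frame = base frame: x ahead of the robot, y to its left, z up, the work surface at z = 0. Lengths are in m, angles in degrees, forces in N, time in s.
With the tool pointing down it reaches from about 0.25 to 0.8 m from the base axis. Payload 3.9 kg.
Tool frame: the origin (TCP) lies on the mounting face of the last link; the fingertips stand 173 mm ahead of it and the grasp point (between the pads) lies 155 mm ahead of it; z points along the fingers, x is the direction in which the jaws open and shut, and the axes are right-handed (so a half turn about z gives the same grasp; the last joint's range is limited). The gripper opens to 85 mm and grips with 20 to 120 N. Pads are 22 mm wide; open, the fingers measure 114 mm over their backs; the gripper's body (76 mm by 85 mm) begins 54 mm behind the grasp point. The pads swing forward as they close: fully open they stand 13 mm farther back than shut.
Start: joints at [72.823, 14.897, -7.913, 67.191, 0, 90], TCP at [0.155, 0.502, 0.405] pointing down, gripper open.
Joint ranges: [-159.42, 159.42], [-47.68, 98.78], [-73.54, 78.23], [-108.79, 121.32], [-90, 84.71], [-180, 180]. Speed limits (degrees/s): [147.25, 147.25, 180, 180, 180, 180].

INTERFACE

Orientations are given as [roll, pitch, yaw] about the fixed x, y, z axes, in that order (R = Rz(yaw) Ry(pitch) Rx(roll)).
In Python, from bench import readout, imaging, order gives the robot as it stands.
- The arm moves only by the shell command python3 -m pendant 'ROWS' [FORCE]. ROWS is JSON, a list of rows, each a list of 7 numbers: the turn, a rotation vector about the world's x, y, z in rad, then the shift along the world's x, y, z in m, then the gripper's target within -1 to 1 (fully open at 1, half-way at 0, shut at -1). In form: [[ax, ay, az, x, y, z, grip], ...]. A call has exactly 8 rows; each row shifts and turns the commanded pose from where the row before left it; what a row does not reach is not made up. A row lasts 1/12 s, in which the tool goes at most 41.7 mm and 7.16 degrees, less where a joint would pass 70% of its speed; a pose out of reach is approached as far as the arm can. A call is refused whole if a number of a shift passes 0.0417 or a number of a turn 0.125, either way. A call with a gripper value outside its range is refused whole. The fingers move at their own pace and stop on an object; FORCE is the grip in N (left out, the last holds). Time passes only in rows, so rows that do not move let the fingers close, or fill a call up. It gives the time, the measured TCP pose, the force and the opening at its end, in the units of the state.
- readout.get_obs(): the state, without advancing time (a new reading comes with each control period).
- imaging.snapshot(name): name is "side" or "top" or "wrist"; returns the picture (400x640x3 uint8, red, green, blue); there is no depth.
- imaging.calibration(name): a dict with "fx", "fy", "cx", "cy" (pixels), "k1" (the pictures are not rectified: a ray, as slopes to the right and down, at radius r is drawn at 1 + k1 r^2 times it, then the intrinsics apply), "extrinsics" (4x4, takes a point from world to camera coordinates). Camera axes: x right, y down, z forward; pixel columns grow to the right and rows downward; lengths in m; the calibration is good to about 2 mm. A picture is of the moment at which its call begins: read the wrist's pose just before it. calibration takes no time and is no camera call; for the wrist camera it gives the pose at the moment of the call.
- order.job_done(): hands the job in, once; it reports no verdict.
The state is a dict: "time": time; "qpos": joint angles; "joint_vel": joint speeds; "joint_efforts": joint torques, N m; "tcp_pos": TCP position; "eef_rot": TCP orientation; "wrist_force": force on the tool from outside, world axes, zero at the start; "ft_torque": the same for the moment, N m; "opening": opening from 0.0 (shut) to 1.0 (fully open).
Only numpy, scipy, OpenCV 4.12 (cv2) and the standard library are available. Lean on these libraries where they do the work, as an engineer would, in place of code of your own. Each camera call takes 0.05 s, during which the arm holds its last target.

TASK

The steel vacuum pot on the bench is still under vacuum. Turn the vent tap on its lid fully open to let the air in, then lift the lid off and lay it down gently, right way up, in the middle of the round cork pad, with the tap left open. Leave the mug, the bowl and the jar where they are.

Things in the scene. Friction and masses are not known exactly. Their poses are not given: they have to be found in the camera images.
- pot_rim (a point): Centre of the rim plane of the steel vacuum pot: an upright round pot, 202 mm across its rim, 100 mm high (rim plane at z = 100 mm), fixed to the bench. It may stand left or right of the robot's middle line.
- lid_handle (a point): Centre of the black bridge handle over the middle of the loose aluminium lid (200 mm across, 12 mm thick, 0.45 to 0.75 kg, balanced). Bar 110 mm long (point y), 14 wide (x), 16 high (z), centre 45 mm above the lid's upper face, on two end posts. Axes are those of the lid, z up. Tap 65 mm from the middle on the -x side; a capped port 33 mm high at 65 mm on the +x side.
- lid_foot (a point): Centre of the underside of the lid's rubber boss (156 mm across, 6 mm deep, under the disc), 63 mm straight below lid_handle. The disc lies on the pot's rim and the boss hangs inside with about 5 mm of play. Shut, this point is 6 mm below pot_rim; with the lid on the pad it is level with pad_top.
- tap_grip (a point): Centre of the vent tap's flat handle on the lid: a dark steel bar 46 mm long (point y), 10 mm thick (x), 20 mm high (z), turning about its centre on an upright stem; centre 45 mm above the lid's upper face; the frame turns with the bar. A small brass spout below it (11 mm above the lid) points outward from the lid.
- tap (a joint): Vent tap angle, rad: 0 closed (bar across the spout, parallel to the lid handle), growing clockwise seen from above to a stop at 1.5 (fully open, bar in line with the spout). Starts at 0 to 0.2. Light friction (about 0.06 N m), stays where left. The vacuum holds the lid fast on the pot until the tap is well past half open.
- pad_top (a point): Centre of the upper face of the round cork pad, 236 mm across, 12 mm thick, fixed flat on the bench, where the lid is to lie.
- mug: Bystander: yellow enamel mug, 80 mm across, 80 mm high, beyond the pot and pad. Origin at the centre of its underside.
- bowl: Bystander: terracotta bowl, 110 mm across, 50 mm high, at the left of the work. Origin at the centre of its underside.
- jar: Bystander: white jar with a steel cap, 64 mm across, 85 mm high, at the right of the work. Origin at the centre of its underside.
Mind the look-alikes: they are no part of the job. Of the things like the part that bears pad_top, leave any that is purple; of the rest the smaller one is meant.

How it is judged (in metres and radians):
On the way, in this order (a step that is already met when the one before it is completed fails the run):
1. the tap is turned fully open (over 1.2 rad) while the lid still sits on the pot (value of joint tap above 1.2 rad and distance between lid_foot and pot_rim below 0.015 m), for 0.2 s.
2. the lid is lifted clear of the pot (boss at least 10 mm above the rim) (z of lid_foot in the frame of pot_rim above 0.01 m and value of joint tap above 1.2 rad), for 0.1 s.
At the end, for the whole second after the job is handed in: The lid lies flat and right way up on the cork pad (within 0.05 rad of level, underside within 4 mm of the pad's face), its centre within 25 mm of the pad's centre, at rest, with the tap open (over 1.2 rad) (horizontal distance between lid_foot and pad_top below 0.025 m and z of lid_foot in the frame of pad_top below 0.004 m and angle between lid_foot's own z axis and vertical below 0.05 rad and value of joint tap above 1.2 rad and velocity of joint tap below 0.05 rad/s and linear speed of lid below 0.02 m/s); the robot touches nothing.
It fails at once if the lid is let fall: it touches neither fingers, pot nor pad while more than 10 mm above the pad and out of the pot (contact force between lid and the fingers below 0.2 N and contact force between lid and pot below 0.2 N and contact force between lid and pad below 0.2 N and z of lid_foot in the frame of pad_top above 0.01 m and (z of lid_foot in the frame of pot_rim above 0 m or horizontal distance between lid_foot and pot_rim above 0.03 m)).
It fails at once if the lid is dropped or slammed on the cork pad (over 60 N) (contact force between lid and pad above 60 N).
It fails at once if the mug is moved more than 30 mm (distance of mug from where it was at the start of the episode above 0.03 m).
It fails at once if the bowl is moved more than 30 mm (distance of bowl from where it was at the start of the episode above 0.03 m).
It fails at once if the jar is moved more than 30 mm (distance of jar from where it was at the start of the episode above 0.03 m).
It also fails if it takes over 54 s, if anything falls off the work surface, if the arm or the gripper's body presses on something with over 40 N, if the wrist force passes 120 N, or if a joint passes its speed limit or range.

## Working session

There is one attempt and no reset: what is moved stays moved. The work goes in short steps, Python scripts to look and compute and a shell command to move; the robot and the scene stay as the last step left them, time stands still between calls to the robot, and variables do not carry over. Pictures are saved under pics/ and viewed, and the job is handed in when it is done.

```bash
ls; mkdir -p pics
python3 - <<'E'
from bench import readout, imaging, order
import cv2, numpy as np
print(readout.get_obs())
for n in ("side","top","wrist"):
    c=imaging.calibration(n); print(n,c)
    cv2.imwrite(f"pics/{n}0.png",imaging.snapshot(n)[:,:,::-1])
E
```

```text
pics
{'time': 0.0, 'qpos': array([ 7.28249855e+01,  1.49366103e+01, -7.98661387e+00,  6.71903475e+01,
        2.43277613e-03,  8.99990276e+01]), 'joint_vel': array([ 0.00565192,  0.00453466,  0.03314626,  0.00299122,  0.02023125,
       -0.00049506]), 'joint_efforts': array([ 1.18692824e-03, -4.05677998e+01,  2.53922135e+01,  1.88815605e-02,
        7.83666269e-05,  9.37841911e-07]), 'tcp_pos': array([0.15491988, 0.5012601 , 0.40385089]), 'eef_rot': array([-1.79997565e+02,  1.13571557e-01,  7.28259579e+01]), 'wrist_force': array([-0.43986581, -1.36785146, -0.01780711]), 'ft_torque': array([ 0.05504971, -0.02017317, -0.0233881 ]), 'opening': 0.9992972631426655}
side {'fx': 366.7622464860424, 'fy': 366.7622464860424, 'cx': 319.4394719712939, 'cy': 203.88564658038982, 'k1': -0.03304639447503775, 'extrinsics': array([[ 0.74693093, -0.66479526,  0.01189284, -0.37541349],
       [-0.46044203, -0.53006807, -0.71205405,  0.31001949],
       [ 0.47967418,  0.52637923, -0.70202392,  0.94631364],
       [ 0.        ,  0.        ,  0.        ,  1.        ]])}
top {'fx': 427.83342756379534, 'fy': 427.83342756379534, 'cx': 324.8918564478671, 'cy': 197.5214266944692, 'k1': -0.04439325515686815, 'extrinsics': array([[-0.00681341, -0.99970888,  0.023146  , -0.01716574],
       [-0.98804948,  0.003166  , -0.15410454,  0.5101087 ],
       [ 0.1539864 , -0.02391937, -0.9877834 ,  1.3733813 ],
       [ 0.        ,  0.        ,  0.        ,  1.        ]])}
wrist {'fx': 303.11096796416405, 'fy': 303.11096796416405, 'cx': 323.26146607868037, 'cy': 201.04771421743257, 'k1': 0.002291897825220292, 'extrinsics': array([[ 0.294059  ,  0.95578396, -0.0025145 , -0.52379519],
       [ 0.92058289, -0.28251955,  0.26964763, -0.03512033],
       [ 0.25701449, -0.08160712, -0.96295578,  0.37917574],
       [ 0.        ,  0.        ,  0.        ,  1.        ]])}
```

View pics/top0.png

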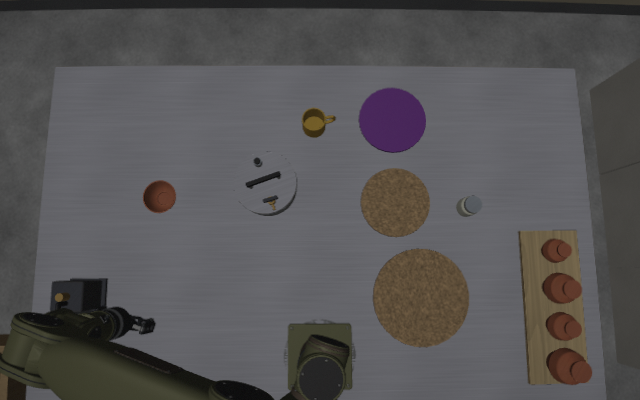

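View pics/side0.png

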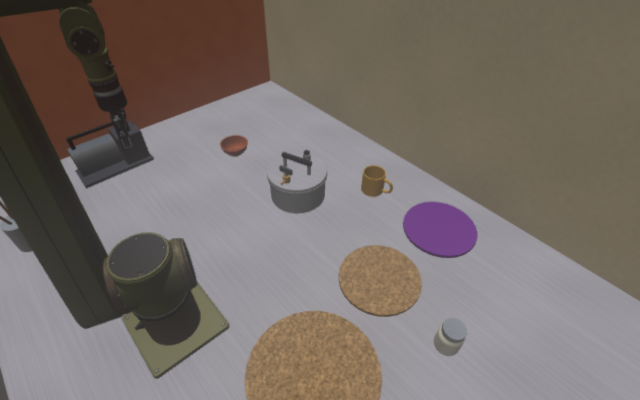

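View pics/wrist0.png

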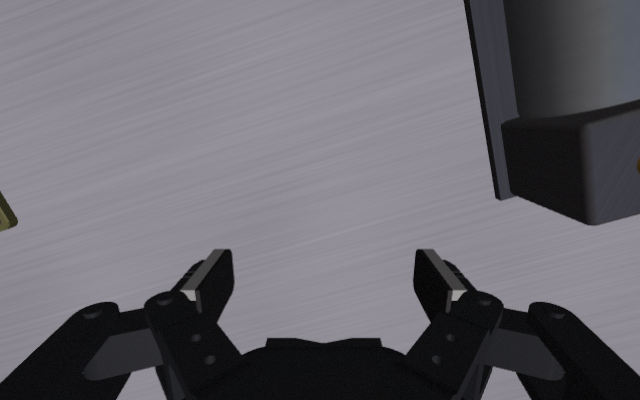

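Top view: the pot with its lid is at about (267,183). The port is at (257,161), the handle bar runs (248,186)-(281,176), and the tap is at (270,199) with its brass spout at (273,206). The pad candidates are the small cork at (395,202), the large cork at (420,297) and the purple disc at (392,120). By the description I choose the small cork at (395,202). Next I'll measure it and check it in a crop.

```bash
cat > h.py <<'E'
import numpy as np, cv2
from bench import readout, imaging, order
def ray(c,uv):
    K=np.array([[c["fx"],0,c["cx"]],[0,c["fy"],c["cy"]],[0,0,1]])
    p=cv2.undistortPoints(np.array([[uv]],float),K,np.array([c["k1"],0,0,0.]))[0,0]
    E=c["extrinsics"];R=E[:3,:3]
    return -R.T@E[:3,3], R.T@np.array([p[0],p[1],1])
def at(c,uv,z):
    o,d=ray(c,uv); return o+d*(z-o[2])/d[2]
def proj(c,P):
    P=np.atleast_2d(np.asarray(P,float));E=c["extrinsics"];K=np.array([[c["fx"],0,c["cx"]],[0,c["fy"],c["cy"]],[0,0,1]])
    return cv2.projectPoints(P,cv2.Rodrigues(E[:3,:3])[0],E[:3,3],K,np.array([c["k1"],0,0,0.]))[0][:,0]
def tri(obs):
    A=np.zeros((3,3));b=np.zeros(3)
    for c,uv in obs:
        o,d=ray(c,uv);d/=np.linalg.norm(d);M=np.eye(3)-np.outer(d,d);A+=M;b+=M@o
    return np.linalg.solve(A,b)
E
python3 - <<'E'
from h import *
im=cv2.imread("pics/top0.png");c=imaging.calibration("top")
hsv=cv2.cvtColor(im,cv2.COLOR_BGR2HSV)
m=((hsv[...,0]>8)&(hsv[...,0]<25)&(hsv[...,1]>70)).astype(np.uint8)
m=cv2.morphologyEx(m,cv2.MORPH_CLOSE,np.ones((5,5)))
n,l,s,ce=cv2.connectedComponentsWithStats(m)
for i in range(1,n):
    if s[i,4]>300:
        cs=cv2.findContours((l==i).astype(np.uint8),0,1)[0][0][:,0]
        P=np.array([at(c,p,0.012) for p in cs.astype(float)])[:,:2]
        (x,y),r=cv2.minEnclosingCircle(P.astype(np.float32)); print(s[i],ce[i],x,y,r, P.mean(0))
crop=cv2.resize(im[130:240,200:330],None,fx=6,fy=5.4,interpolation=cv2.INTER_CUBIC);cv2.imwrite("pics/crop_top.png",crop)
im=cv2.imread("pics/side0.png")
cv2.imwrite("pics/crop_side.png",cv2.resize(im[140:220,250:350],None,fx=7,fy=7,interpolation=cv2.INTER_CUBIC))
cv2.imwrite("pics/crop_pad.png",cv2.resize(cv2.imread("pics/top0.png")[80:350,340:500],None,fx=2,fy=2))
E
```

```text
[302 108  33  29 638] [315.05172414 121.59090909] 0.7800277471542358 0.0020916983485221863 0.06014837324619293 [0.7817846  0.00646928]
[ 361  168   69   69 3662] [394.89841617 202.25368651] 0.49882936477661133 -0.2568683922290802 0.11716069281101227 [ 0.4976752  -0.25740085]
[144 182  31  31 709] [158.7235543  196.46262341] 0.5200926065444946 0.538528561592102 0.05312733352184296 [0.51894404 0.53808263]
[ 519  231   69  153 8759] [552.24968604 306.60132435] 0.14984478056430817 -0.7777225375175476 0.2651095390319824 [ 0.14667709 -0.77727127]
[ 373  249   96   98 7339] [420.69941409 297.45087887] 0.1835544854402542 -0.33333903551101685 0.15854817628860474 [ 0.18234649 -0.33287072]
[  0 373  26  27 538] [ 10.91078067 388.50929368] -0.09363663196563721 0.9870637655258179 0.05834519490599632 [-0.10139147  0.99111719]
```

View pics/crop_top.png

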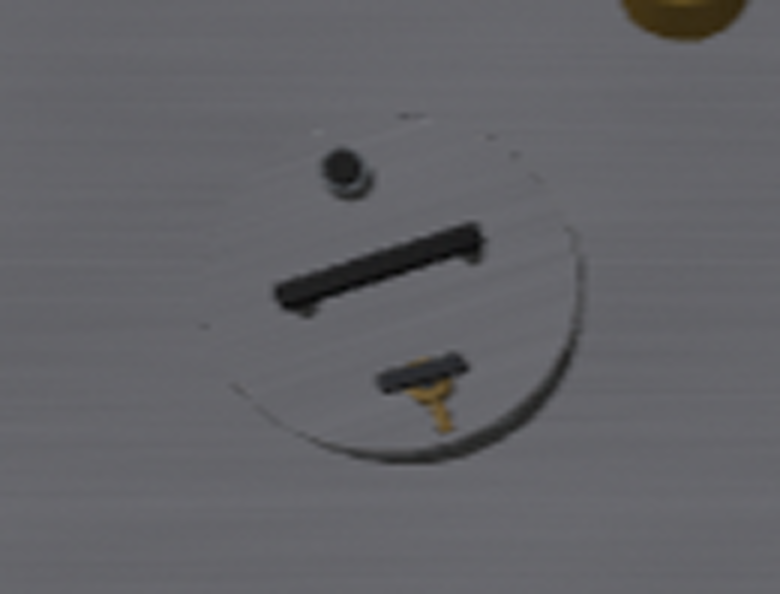

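View pics/crop_side.png

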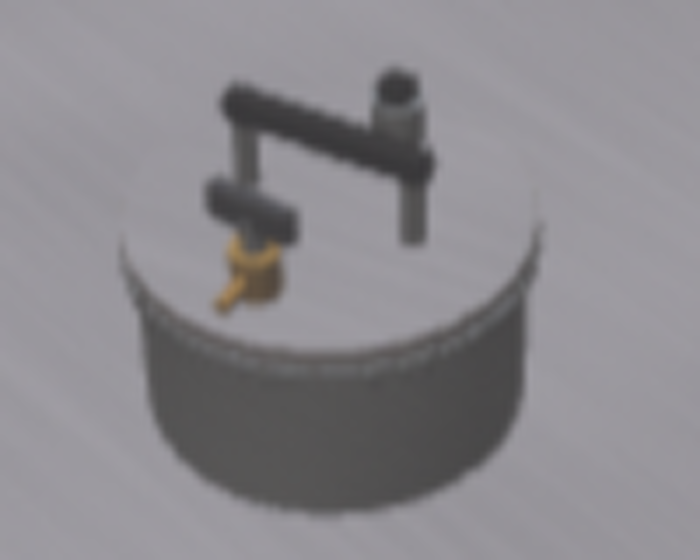

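View pics/crop_pad.png

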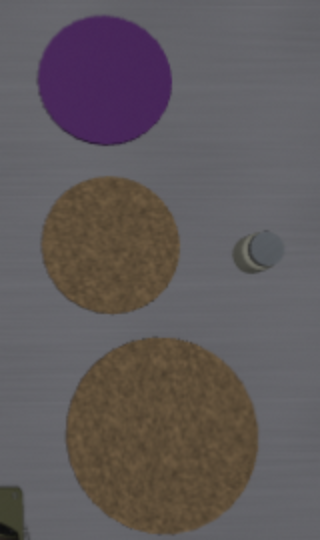

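Small cork: centre (0.498,-0.257), diameter 234 mm, which matches the 236 mm pad. In the crops the handle bar runs (277,294)-(483,238) and the tap bar (380,382)-(466,362), with the spout pointing towards the robot. Next I'll localise the lid and tap.

Run:
```python
from h import *
c=imaging.calibration("top");s=imaging.calibration("side")
f=lambda x,y:((x+.5)/6-.5+200,(y+.5)/5.4-.5+130)
g=lambda x,y:((x+.5)/7-.5+250,(y+.5)/7-.5+140)
H=[at(c,f(*p),.165) for p in((279,292),(480,234))]
T=[at(c,f(*p),.167) for p in((380,380),(466,360))]
Pt=at(c,f(343,166),.145)
h=(H[0]+H[1])/2;t=(T[0]+T[1])/2
an=lambda d:np.degrees(np.arctan2(d[1],d[0]))
print("handle",h,np.linalg.norm(H[1]-H[0]),an(H[0]-H[1]))
print("tap",t,np.linalg.norm(T[1]-T[0]),an(T[0]-T[1]))
print("port",Pt,"lid x dir tap->handle",an(h-t),np.linalg.norm((h-t)[:2]),an(Pt-h),np.linalg.norm((Pt-h)[:2]))
# rim lower right visible edge fit disc top z .112 radius .1
Sx=[at(s,g(*p),.165) for p in((240,98),(422,162))]
print("side handle",(Sx[0]+Sx[1])/2,np.linalg.norm(Sx[0]-Sx[1]),an(Sx[0]-Sx[1]))
St=[at(s,g(*p),.167) for p in((218,188),(285,215))]
print("side tap",(St[0]+St[1])/2,an(St[0]-St[1]))
```

```text
handle [0.54990815 0.17030317 0.165     ] 0.1057558001447997 108.06950079369383
tap [0.4889222 0.1475148 0.167    ] 0.04413635970872081 104.54542426546813
port [0.61053655 0.19256422 0.145     ] lid x dir tap->handle 20.48900263674023 0.06510449637455126 20.161813698544687 0.06458604647185742
side handle [0.54864977 0.16497851 0.165     ] 0.09773595818268072 109.71164724831165
side tap [0.4878259  0.14522208 0.167     ] 107.44808693439592
```

Pads, measured: purple (392,120) excluded, large cork (420,297) 317 mm, and the small cork (395,202), which is the one. Handle is at about (0.549,0.168) and the tap at about (0.488,0.147), with lid yaw about 19.5°. I'm moving over the tap.

```bash
python3 -m pendant '[[0,0,-0.06,0.021,-0.022,0.003,1],[0,0,-0.06,0.021,-0.022,0.003,1],[0,0,-0.06,0.021,-0.022,0.003,1],[0,0,-0.06,0.021,-0.022,0.003,1],[0,0,-0.06,0.021,-0.022,0.003,1],[0,0,-0.06,0.021,-0.022,0.003,1],[0,0,-0.06,0.021,-0.022,0.003,1],[0,0,-0.06,0.021,-0.022,0.003,1]]' 40
```

```text
time: 0.82
tcp_pos: [0.3237, 0.3243, 0.4287]
eef_rot: [-180.0, 0.0, 45.2]
wrist_force: [0.1, -0.1, -0.3]
opening: 0.999
```

```bash
python3 -m pendant '[[0,0,-0.06,0.021,-0.022,0,0.3],[0,0,-0.06,0.021,-0.022,0,0],[0,0,-0.06,0.021,-0.022,0,-0.1],[0,0,-0.06,0.021,-0.022,0,-0.1],[0,0,-0.06,0.021,-0.022,0,-0.1],[0,0,-0.06,0.021,-0.022,0,-0.1],[0,0,-0.06,0.018,-0.022,0,-0.1],[0,0,0,0,0,0,-0.1]]' 40
python3 - <<'E'
from h import *
o=readout.get_obs();print(o["tcp_pos"],o["eef_rot"],o["opening"],o["qpos"])
c=imaging.calibration("wrist");print(c["extrinsics"].tolist(), -c["extrinsics"][:3,:3].T@c["extrinsics"][:3,3])
cv2.imwrite("pics/w1.png",imaging.snapshot("wrist")[:,:,::-1])
print(proj(c,[[.488,.147,.167],[.549,.168,.165]]))
E
```

```text
time: 1.48
tcp_pos: [0.4696, 0.1686, 0.4283]
eef_rot: [179.9, -0.0, 20.9]
wrist_force: [-0.8, 1.2, -0.3]
opening: 0.448
[0.46964214 0.16863253 0.42827068] [ 1.79868455e+02 -3.81019425e-02  2.08668116e+01] 0.4475873647957233 [19.79002232 11.79403456 -8.53817377 69.6272244  -0.13080606 88.9232082 ]
[[0.9339394465581705, 0.3574311313291805, -0.00031067565132437557, -0.4983459078025597], [0.3439712536200651, -0.8985328843906032, 0.2726214084618897, -0.052171597599424836], [0.09716422616199338, -0.2547187508320614, -0.9621213390882125, 0.39845376191179244], [0.0, 0.0, 0.0, 1.0]] [0.44465498 0.23274009 0.39742914]
[[335.38260935 236.68770585]
 [413.37767062 238.2378779 ]]
```

View pics/w1.png

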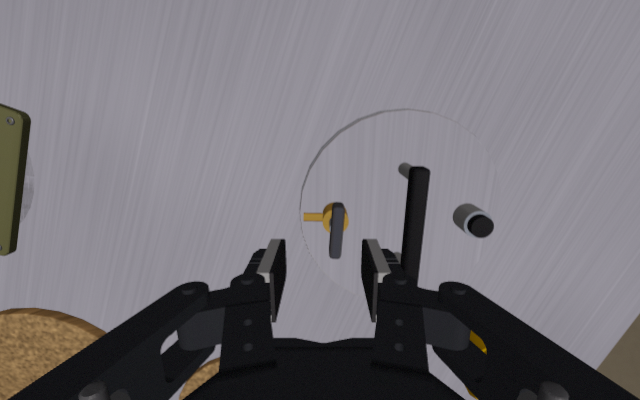

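The wrist picture shows the tap bar from (338,206) to (335,256), the handle bar from (420,170) downward at right, the spout at (305,216) pointing left, and the port cap at (482,226). I'll take an enlarged crop.

Run:
```python
from h import *
im=cv2.imread("pics/w1.png")
cv2.imwrite("pics/w1c.png",cv2.resize(im[150:290,290:510],None,fx=3.5,fy=3.5,interpolation=cv2.INTER_CUBIC))
```

```text
(no output)
```

View pics/w1c.png

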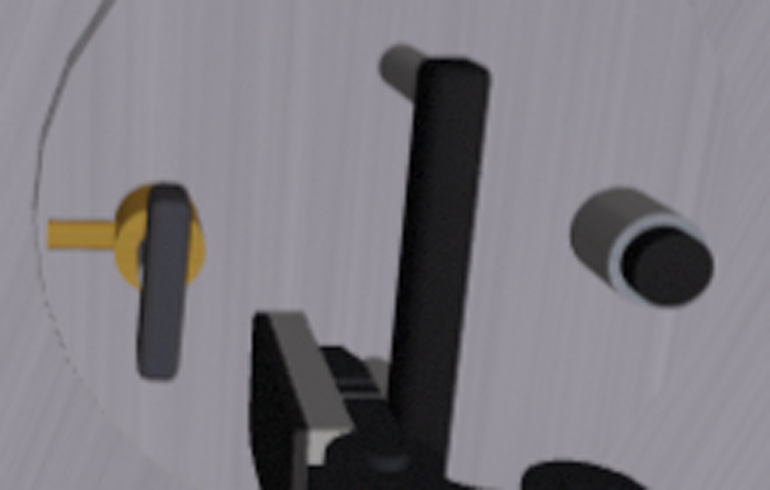

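Run:
```python
from h import *
# extrinsics at time of w1
c=imaging.calibration("wrist");print(readout.get_obs()["tcp_pos"],c["extrinsics"][:3,3])
c["extrinsics"]=np.array([[0.9339394465581705, 0.3574311313291805, -0.00031067565132437557, -0.4983459078025597], [0.3439712536200651, -0.8985328843906032, 0.2726214084618897, -0.052171597599424836], [0.09716422616199338, -0.2547187508320614, -0.9621213390882125, 0.39845376191179244], [0.0, 0.0, 0.0, 1.0]])
f=lambda x,y:((x+.5)/3.5-.5+290,(y+.5)/3.5-.5+150)
an=lambda d:np.degrees(np.arctan2(d[1],d[0]))
T=[at(c,f(*p),.167) for p in((172,194),(161,377))]
t=(T[0]+T[1])/2;print("tap",t,np.linalg.norm(T[1]-T[0]),an(T[0]-T[1]))
H=[at(c,f(*p),.165) for p in((456,70),(425,440))]
print("handle far end",H[0],an(H[0]-H[1]))
Pt=at(c,f(668,266),.145);print("port",Pt)
for yaw in(19,):pass
d=(Pt-t)[:2];print(an(d),np.linalg.norm(d),(Pt+t)/2)
sp=at(c,f(50,235),.123);br=at(c,f(160,240),.135);print("spout dir",an(br-sp),sp)
```

```text
[0.46829076 0.16987251 0.42820202] [-0.49702489 -0.05124316  0.39930566]
tap [0.4878125  0.15144027 0.167     ] 0.045535411020409436 108.44179870028012
handle far end [0.5289729  0.22154976 0.165     ] 111.16487722534684
port [0.60822864 0.19453864 0.145     ]
19.69289523611561 0.12789650460022967 [0.54802057 0.17298946 0.156     ]
spout dir 26.182582353947552 [0.46070949 0.13889383 0.123     ]
```

```bash
python3 -m pendant '[[0,0,-0.03,0.01,-0.011,-0.02,-0.1],[0,0,-0.03,0.011,-0.012,-0.02,-0.1],[0,0,0,0,0,-0.02,-0.1],[0,0,0,0,0,-0.008,-0.1],[0,0,0,0,0,0,-0.1],[0,0,0,0,0,0,-0.1],[0,0,0,0,0,0,-0.1],[0,0,0,0,0,0,-0.1]]' 40
python3 - <<'E'
from h import *
o=readout.get_obs();print(o["tcp_pos"],o["eef_rot"],o["opening"],o["qpos"])
c=imaging.calibration("wrist");np.save("w2E.npy",c["extrinsics"])
im=imaging.snapshot("wrist")[:,:,::-1];cv2.imwrite("pics/w2.png",im)
print(proj(c,[[.488,.149,.167]]))
cv2.imwrite("pics/w2c.png",cv2.resize(im[130:330,220:440],None,fx=3,fy=3,interpolation=cv2.INTER_CUBIC))
E
```

```text
time: 2.2
tcp_pos: [0.4883, 0.1492, 0.3621]
eef_rot: [-180.0, -0.1, 17.9]
wrist_force: [-0.1, 1.4, -0.1]
opening: 0.451
[0.48826733 0.14921802 0.36206896] [-1.79994686e+02 -1.41760277e-01  1.78778272e+01] 0.45129327717420714 [ 1.69913695e+01  1.47144895e+01 -1.47165797e+01  6.04272697e+01
  7.50701318e-03  8.91135450e+01]
[[322.96691109 238.63724955]]
```

View pics/w2c.png

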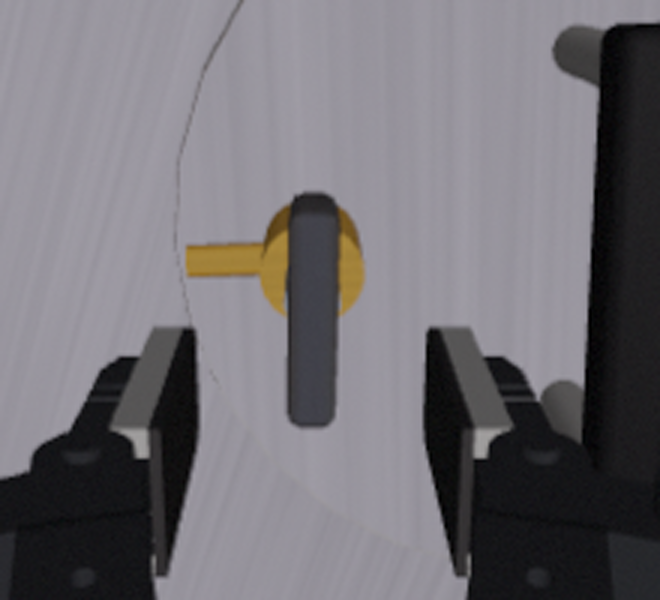

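Run:
```python
from h import *
c=imaging.calibration("wrist");c["extrinsics"]=np.load("w2E.npy")
f=lambda x,y:((x+.5)/3-.5+220,(y+.5)/3-.5+130)
an=lambda d:np.degrees(np.arctan2(d[1],d[0]))
T=[at(c,f(*p),.167) for p in((314,206),(312,422))]
t=(T[0]+T[1])/2;print("tap",t,np.linalg.norm(T[1]-T[0]),an(T[0]-T[1]))
print(f(314,206),f(312,422))
```

```text
tap [0.48797384 0.15101111 0.167     ] 0.04490741342791774 107.4976466562516
(324.3333333333333, 198.33333333333331) (323.6666666666667, 270.33333333333337)
```

View pics/w2.png

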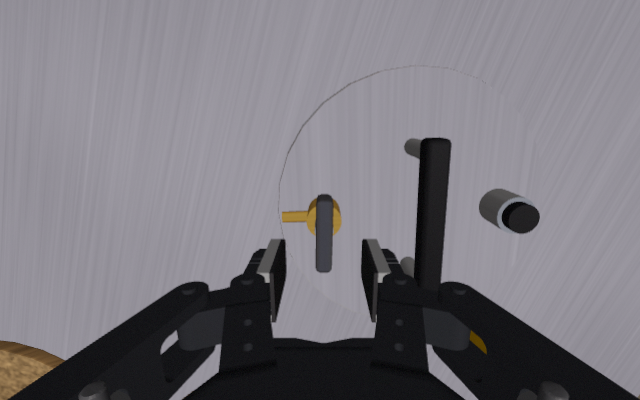

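The tap is at (0.488,0.150) with its bar at 107.5°, midway between the pads and aligned with them. I'll descend onto it.

```bash
python3 -m pendant '[[0,0,0,0,0.001,-0.007,-0.1],[0,0,0,0,0,-0.007,-0.1],[0,0,0,0,0,-0.007,-0.1],[0,0,0,0,0,-0.007,-0.1],[0,0,0,0,0,-0.007,-0.1],[0,0,0,0,0,-0.006,-0.1],[0,0,0,0,0,-0.004,-0.1],[0,0,0,0,0,0,-0.1]]' 40
python3 - <<'E'
from h import *
cv2.imwrite("pics/w3.png",imaging.snapshot("wrist")[:,:,::-1])
E
```

```text
time: 2.92
tcp_pos: [0.4876, 0.1494, 0.3144]
eef_rot: [-180.0, 0.1, 17.8]
wrist_force: [0.2, -0.1, -0.6]
opening: 0.448
```

View pics/w3.png

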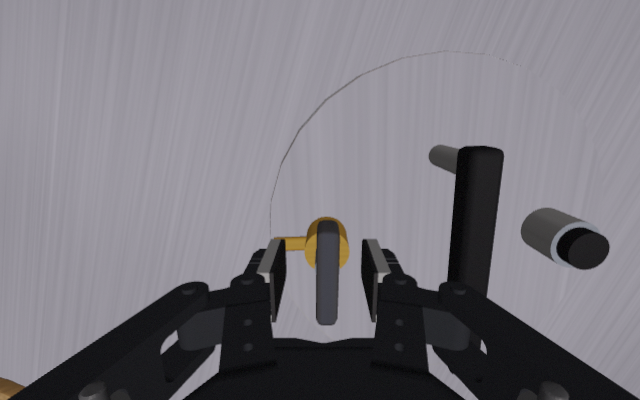

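The bar (327,222)-(327,322) lies between the pads at (275,280) and (373,280). I'll close on it.

```bash
python3 -m pendant '[[0,0,0,0,0,0,-0.5],[0,0,0,0,0,0,-0.9],[0,0,0,0,0,0,-1],[0,0,0,0,0,0,-1],[0,0,0,0,0,0,-1],[0,0,0,0,0,0,-1],[0,0,0,0,0,0,-1],[0,0,0,0,0,0,-1]]' 40
```

```text
time: 3.63
tcp_pos: [0.4884, 0.1497, 0.3162]
eef_rot: [180.0, -0.1, 17.8]
wrist_force: [-0.0, -0.5, 2.2]
opening: 0.112
```

```bash
python3 -m pendant '[[0,0,-0.05,0,0,0,-1],[0,0,-0.1,0,0,0,-1],[0,0,-0.1,0,0,0,-1],[0,0,-0.1,0,0,0,-1],[0,0,-0.1,0,0,0,-1],[0,0,-0.1,0,0,0,-1],[0,0,-0.1,0,0,0,-1],[0,0,-0.1,0,0,0,-1]]'; python3 -c "
from h import *
o=readout.get_obs();print(o['ft_torque'],o['qpos'])"
```

```text
time: 4.3
tcp_pos: [0.4889, 0.1497, 0.3162]
eef_rot: [-179.9, -0.1, -25.4]
wrist_force: [2.6, -0.6, 2.8]
opening: 0.113
[ 0.01715543 -0.49626695  0.02469206] [ 1.70330759e+01  1.66676355e+01 -1.92799184e+01  5.39077058e+01
 -3.62483317e-02  1.32458954e+02]
```

```bash
python3 -m pendant '[[0,0,-0.1,0,0,0,-1],[0,0,-0.1,0,0,0,-1],[0,0,-0.1,0,0,0,-1],[0,0,-0.1,0,0,0,-1],[0,0,-0.1,0,0,0,-1],[0,0,-0.1,0,0,0,-1],[0,0,-0.09,0,0,0,-1],[0,0,0,0,0,0,-1]]'; python3 -c "
from h import *
o=readout.get_obs();print(o['ft_torque'],o['qpos'])"
```

```text
time: 4.97
tcp_pos: [0.4892, 0.1494, 0.3162]
eef_rot: [-179.8, -0.1, -64.8]
wrist_force: [4.1, -1.4, 1.6]
opening: 0.114
[-0.38007175 -0.84775393 -0.01009397] [ 1.70162159e+01  1.66742230e+01 -1.92685209e+01  5.38833817e+01
 -1.05805702e-01  1.71805174e+02]
```

```bash
python3 -m pendant '[[0,0,-0.02,0,0,0,-1],[0,0,0,0,0,0,-1],[0,0,0,0,0,0,-1],[0,0,0,0,0,0,-0.5],[0,0,0,0,0,0,-0.2],[0,0,0,0,0,0,-0.2],[0,0,0,0,0,0,-0.2],[0,0,0,0,0,0,-0.2]]'
```

```text
time: 5.63
tcp_pos: [0.4875, 0.1496, 0.3153]
eef_rot: [179.9, 0.0, -65.8]
wrist_force: [-0.3, -0.4, -0.5]
opening: 0.406
```

```bash
python3 -m pendant '[[0,0,0,0,0,0.01,-0.2],[0,0,0,0,0,0.015,-0.2],[0,0,0.06,0,0,0.02,-0.2],[0,0,0.12,0,0,0.015,-0.2],[0,0,0.12,0,0,0,-0.2],[0,0,0.12,0,0,0,-0.2],[0,0,0.12,0,0,0,-0.2],[0,0,0.12,0,0,0,-0.2]]'
python3 - <<'E'
from h import *
im=imaging.snapshot("side")[:,:,::-1]
cv2.imwrite("pics/s4.png",cv2.resize(im[100:240,220:400],None,fx=4,fy=4,interpolation=cv2.INTER_CUBIC))
c=imaging.calibration("wrist");np.save("w4E.npy",c["extrinsics"]);print(readout.get_obs()["tcp_pos"])
cv2.imwrite("pics/w4.png",imaging.snapshot("wrist")[:,:,::-1])
E
```

```text
time: 6.3
tcp_pos: [0.488, 0.1496, 0.3767]
eef_rot: [-180.0, -0.0, -27.7]
wrist_force: [-0.1, 0.2, 0.6]
opening: 0.399
[0.487965   0.14963432 0.37655272]
```

View pics/s4.png

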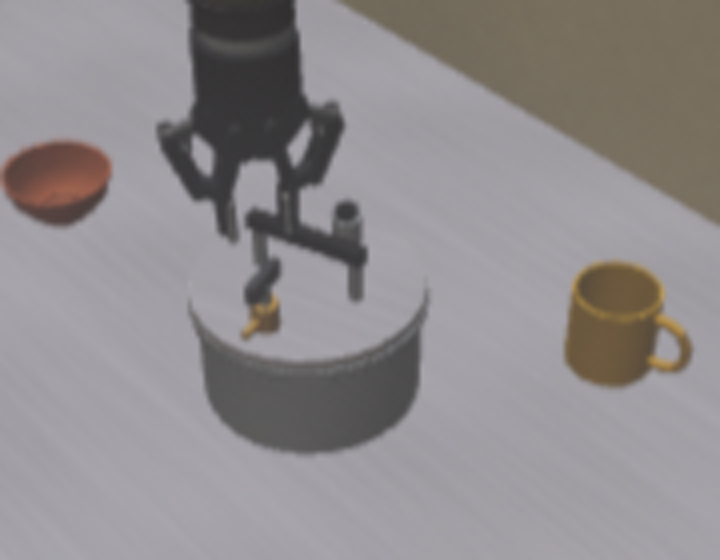

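View pics/w4.png

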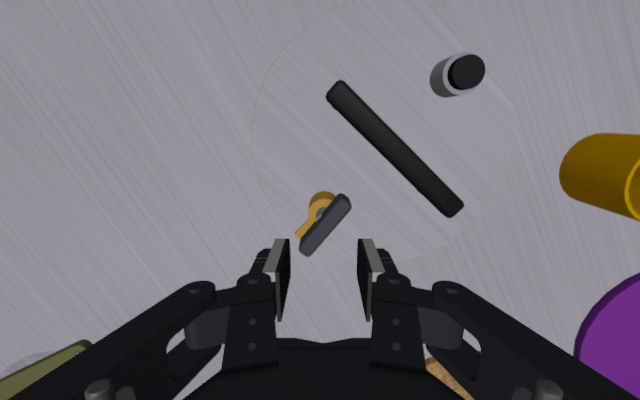

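Side view: the bar now lines up with the spout and the lid is still seated. In the wrist view the whole handle is visible, (333,90)-(457,210). I'll measure it.

Run:
```python
from h import *
im=cv2.imread("pics/w4.png")
c=imaging.calibration("wrist");c["extrinsics"]=np.load("w4E.npy")
an=lambda d:np.degrees(np.arctan2(d[1],d[0]))
# dark handle blob
g=im.max(2);m=((g<60)).astype(np.uint8);m[:, :300]=0;m[:70]=0;m[225:]=0;m[:,480:]=0
m[180:,:352]=0
n,l,s,ce=cv2.connectedComponentsWithStats(m)
i=1+np.argmax(s[1:,4]);print(s[i],ce[i])
P=np.array([[x,y] for y,x in np.argwhere(l==i)],np.float32)
r=cv2.minAreaRect(P);b=cv2.boxPoints(r);print(r,b.tolist())
W=np.array([at(c,p,.165) for p in b]);print(W)
ctr=at(c,r[0],.165);print("ctr",ctr)
# overlay model for fits
from scipy.optimize import least_squares
def model(x,y,yaw):
    R=np.array([[np.cos(yaw),-np.sin(yaw)],[np.sin(yaw),np.cos(yaw)]])
    pts=[]
    for z in(.149,.165):
        for sx in(-7,7):
            for sy in(-55,55):pts.append([*(R@[sx/1e3,sy/1e3]+[x,y]),z])
    return np.array(pts)
cs=cv2.findContours((l==i).astype(np.uint8),0,1)[0][0][:,0].astype(np.float32)
def res(p):
    h=cv2.convexHull(proj(c,model(*p)).astype(np.float32))
    return [cv2.pointPolygonTest(h,(float(q[0]),float(q[1])),True) for q in cs]
so=least_squares(res,[.549,.169,np.radians(19.5)],loss="soft_l1",diff_step=1e-3);p=so.x;print("fit",p[:2],np.degrees(p[2]),np.abs(so.fun).mean())
o=im.copy();cv2.polylines(o,[cv2.convexHull(proj(c,model(*p)).astype(np.int32))],True,(0,255,0),1)
cv2.imwrite("pics/w4o.png",cv2.resize(o[60:280,280:500],None,fx=2.7,fy=2.7,interpolation=cv2.INTER_CUBIC))
```

```text
[ 326   81  138  136 4180] [392.815311   148.29904306]
((393.75, 149.75), (177.48379516601562, 25.45584487915039), 45.0) [[322.0, 96.0], [340.0, 78.0], [465.5, 203.5], [447.5, 221.5]]
[[0.52322652 0.22049993 0.165     ]
 [0.5364857  0.22429968 0.165     ]
 [0.57321977 0.12340557 0.165     ]
 [0.55902052 0.11742875 0.165     ]]
ctr [0.54704825 0.17425537 0.165     ]
fit [0.54876989 0.17048119] 19.889211054888495 1.3692304925623566
```

View pics/w4o.png

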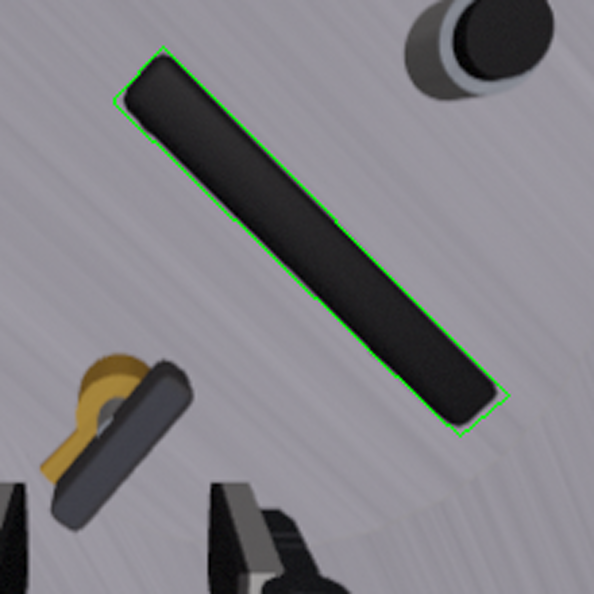

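```bash
python3 -m pendant '[[0,0,0.119,0.01,0.003,0,-0.2],[0,0,0.119,0.01,0.003,0,-0.2],[0,0,0.119,0.01,0.003,0,-0.2],[0,0,0.119,0.01,0.003,0,-0.2],[0,0,0.119,0.01,0.003,0,-0.2],[0,0,0.119,0.008,0.003,0,-0.2],[0,0,0.119,0.003,0.003,0,-0.2],[0,0,0,0,0,0,-0.2]]'
python3 - <<'E'
from h import *
print(readout.get_obs()["tcp_pos"],readout.get_obs()["eef_rot"])
cv2.imwrite("pics/w5.png",imaging.snapshot("wrist")[:,:,::-1]);print(readout.get_obs()["tcp_pos"],readout.get_obs()["eef_rot"])
E
```

```text
time: 7.07
tcp_pos: [0.5498, 0.171, 0.3759]
eef_rot: [-180.0, -0.0, 19.7]
wrist_force: [-0.3, 0.3, -0.9]
opening: 0.402
[0.54979685 0.17104299 0.37588666] [-1.79985419e+02 -3.77302500e-02  1.96688955e+01]
[0.54927111 0.17077507 0.375818  ] [-1.79996856e+02  2.93483877e-03  1.94566376e+01]
```

View pics/w5.png

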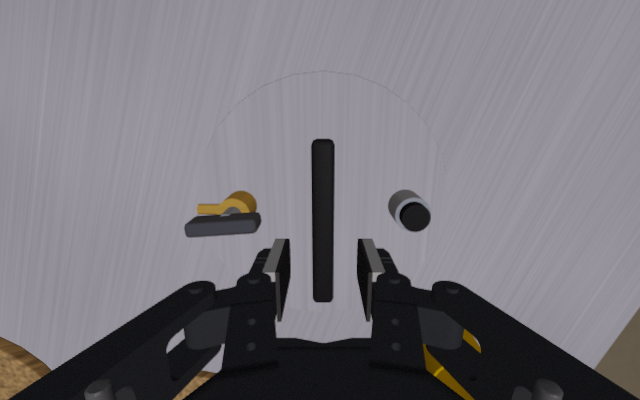

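The handle (312-334,140-300) is centred and parallel between the pads. The tap's near end at (260,222) is clear of the left finger. Descending.

```bash
python3 -m pendant '[[0,0,0,0,0,-0.01,-0.2],[0,0,0,0,0,-0.01,-0.2],[0,0,0,0,0,-0.01,-0.2],[0,0,0,0,0,-0.01,-0.2],[0,0,0,0,0,-0.01,-0.2],[0,0,0,0,0,-0.009,-0.2],[0,0,0,0,0,-0.005,-0.2],[0,0,0,0,0,0,-0.2]]'
```

```text
time: 7.78
tcp_pos: [0.5484, 0.1704, 0.3099]
eef_rot: [-180.0, 0.2, 19.7]
wrist_force: [-0.5, 0.4, 0.1]
opening: 0.397
```

```bash
python3 -m pendant '[[0,0,0,0,0,0,-0.5],[0,0,0,0,0,0,-0.8],[0,0,0,0,0,0,-1],[0,0,0,0,0,0,-1],[0,0,0,0,0,0,-1],[0,0,0,0,0,0,-1],[0,0,0,0,0,0,-1],[0,0,0,0,0,0,-1]]' 90;  python3 - <<'E'
from h import *
im=imaging.snapshot("side")[:,:,::-1]
cv2.imwrite("pics/s6.png",cv2.resize(im[100:240,220:400],None,fx=4,fy=4,interpolation=cv2.INTER_CUBIC))
cv2.imwrite("pics/w6.png",imaging.snapshot("wrist")[:,:,::-1])
E
```

```text
time: 8.45
tcp_pos: [0.5493, 0.1706, 0.3122]
eef_rot: [180.0, -0.1, 19.7]
wrist_force: [1.1, -0.2, 1.7]
opening: 0.15
```

View pics/s6.png

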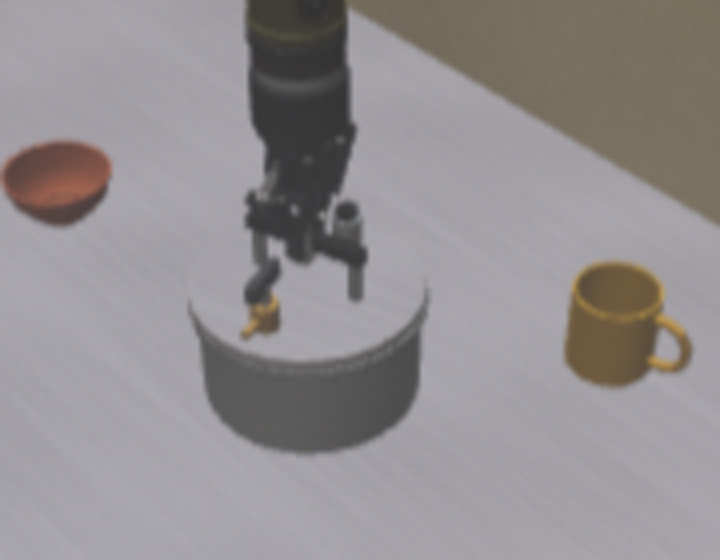

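View pics/w6.png

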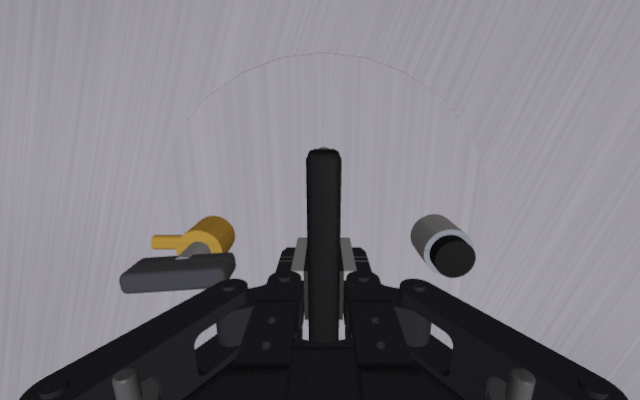

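The pads hold the handle bar (opening 12.8 mm) and the tap is still open. Lifting gently.

```bash
python3 -m pendant '[[0,0,0,0,0,0.002,-1],[0,0,0,0,0,0.003,-1],[0,0,0,0,0,0.003,-1],[0,0,0,0,0,0.003,-1],[0,0,0,0,0,0.005,-1],[0,0,0,0,0,0.007,-1],[0,0,0,0,0,0.01,-1],[0,0,0,0,0,0.01,-1]]'
```

```text
time: 9.22
tcp_pos: [0.549, 0.1706, 0.3556]
eef_rot: [-180.0, 0.0, 19.7]
wrist_force: [-0.1, -0.1, -6.6]
opening: 0.146
```

```bash
python3 -m pendant '[[0,0,0,0,0,0.01,-1],[0,0,0,0,0,0.01,-1],[0,0,0,0,0,0.01,-1],[0,0,0,0,0,0.01,-1],[0,0,0,0,0,0.005,-1],[0,0,0,0,0,0,-1],[0,0,0,0,0,0,-1],[0,0,0,0,0,0,-1]]'
python3 - <<'E'
from h import *
im=imaging.snapshot("side")[:,:,::-1]
cv2.imwrite("pics/s7.png",cv2.resize(im[80:240,220:400],None,fx=3.7,fy=3.7,interpolation=cv2.INTER_CUBIC))
o=readout.get_obs();print(o["qpos"],o["ft_torque"])
cv2.imwrite("pics/w7.png",imaging.snapshot("wrist")[:,:,::-1])
E
```

```text
time: 9.88
tcp_pos: [0.5488, 0.1705, 0.3991]
eef_rot: [-180.0, 0.1, 19.7]
wrist_force: [0.1, -0.1, -7.4]
opening: 0.147
[ 1.72592521e+01  1.99731612e+01 -1.44541172e+00  6.86767214e+01
  1.77901673e-04  8.75494764e+01] [-0.01449175 -0.00334933 -0.02342385]
```

View pics/s7.png

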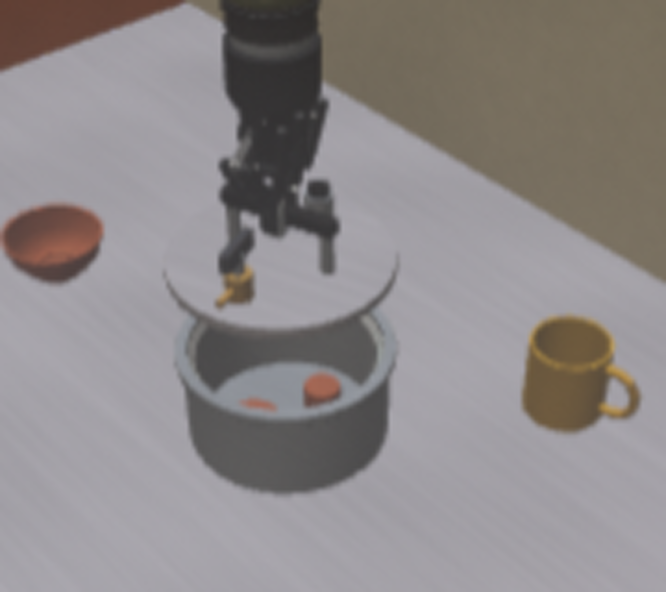

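View pics/w7.png

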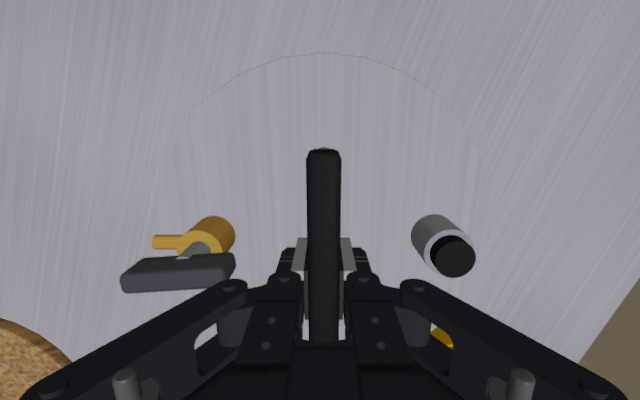

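The lid is clear of the pot and level, with the tap open. Load 7.4 N, about 0.75 kg. Carrying to the pad: shift (-0.051,-0.4275).

```bash
python3 -m pendant '[[0,0,0,-0.003,-0.01,0,-1],[0,0,0,-0.003,-0.02,0,-1],[0,0,0,-0.003,-0.03,0,-1],[0,0,0,-0.003,-0.03,0,-1],[0,0,0,-0.003,-0.03,0,-1],[0,0,0,-0.003,-0.03,0,-1],[0,0,0,-0.003,-0.03,0,-1],[0,0,0,-0.003,-0.03,0,-1]]'
```

```text
time: 10.65
tcp_pos: [0.5241, -0.0413, 0.3994]
eef_rot: [180.0, 0.1, 19.7]
wrist_force: [1.1, -0.1, -7.1]
opening: 0.146
```

```bash
python3 -m pendant '[[0,0,0,-0.003,-0.03,0,-1],[0,0,0,-0.003,-0.03,0,-1],[0,0,0,-0.003,-0.03,0,-1],[0,0,0,-0.003,-0.03,0,-1],[0,0,0,-0.003,-0.03,0,-1],[0,0,0,-0.004,-0.03,0,-1],[0,0,0,-0.004,-0.025,0,-1],[0,0,0,-0.004,-0.0125,0,-1]]'
```

```text
time: 11.32
tcp_pos: [0.4971, -0.2602, 0.3993]
eef_rot: [179.9, 0.1, 19.5]
wrist_force: [0.5, -0.9, -7.2]
opening: 0.142
```

```bash
python3 -m pendant '[[0,0,0,0,0,0,-1],[0,0,0,0,0,0,-1],[0,0,0,0,0,-0.01,-1],[0,0,0,0,0,-0.015,-1],[0,0,0,0,0,-0.015,-1],[0,0,0,0,0,-0.015,-1],[0,0,0,0,0,-0.015,-1],[0,0,0,0,0,0,-1]]';python3 - <<'E'
from h import *
o=readout.get_obs();print(o["tcp_pos"],o["qpos"])
cv2.imwrite("pics/s8.png",imaging.snapshot("side")[:,:,::-1])
cv2.imwrite("pics/t8.png",imaging.snapshot("top")[:,:,::-1])
im=cv2.imread("pics/t8.png");cv2.imwrite("pics/t8c.png",cv2.resize(im[120:300,300:520],None,fx=3.5,fy=3.3,interpolation=cv2.INTER_CUBIC))
E
```

```text
time: 11.98
tcp_pos: [0.4967, -0.2549, 0.3258]
eef_rot: [-179.7, 0.3, 19.8]
wrist_force: [-1.8, 0.5, -7.5]
opening: 0.147
[ 0.49670469 -0.25489435  0.32581901] [-2.71717507e+01  2.08202688e+01 -1.14288941e+01  5.81716252e+01
  2.34698337e-02  4.30052392e+01]
```

View pics/s8.png

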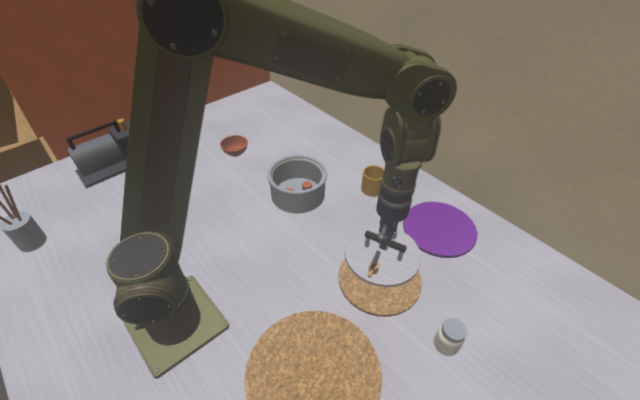

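View pics/t8c.png

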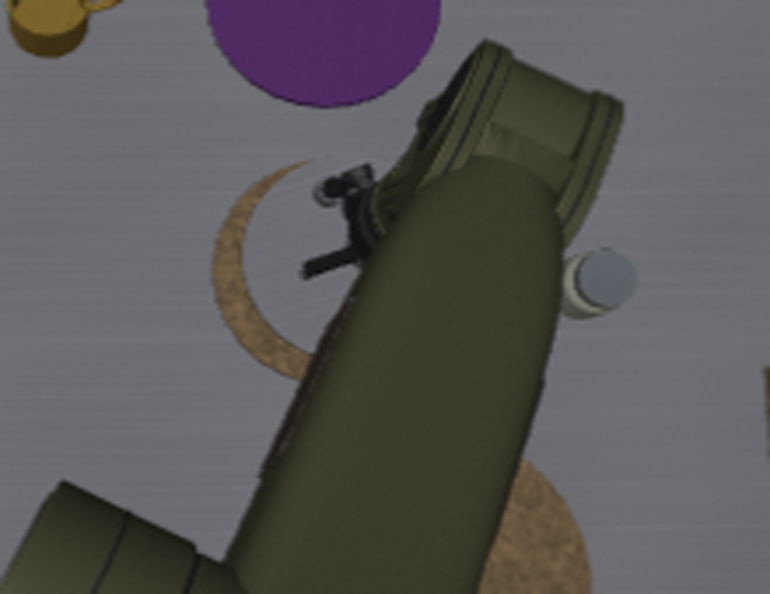

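The lid hangs over the small cork pad, centred within millimetres in y and x. I'll lower it to just above the pad.

```bash
python3 -m pendant '[[0,0,0,0,0,-0.01,-1],[0,0,0,0,0,-0.015,-1],[0,0,0,0,0,-0.015,-1],[0,0,0,0,0,-0.014,-1],[0,0,0,0,0,-0.01,-1],[0,0,0,0,0,-0.007,-1],[0,0,0,0,0,-0.004,-1],[0,0,0,0,0,0,-1]]'
```

```text
time: 12.75
tcp_pos: [0.498, -0.2568, 0.2542]
eef_rot: [-180.0, 0.0, 19.7]
wrist_force: [-0.6, 1.1, -6.9]
opening: 0.145
```

```bash
python3 -m pendant '[[0,0,0,0,0,0,-1],[0,0,0,0,0,0,-1],[0,0,0,0,0,0,-1],[0,0,0,0,0,-0.001,-1],[0,0,0,0,0,-0.001,-1],[0,0,0,0,0,-0.001,-1],[0,0,0,0,0,0,-1],[0,0,0,0,0,0,-1]]'
python3 - <<'E'
from h import *
im=imaging.snapshot("side")[:,:,::-1]
cv2.imwrite("pics/s9.png",cv2.resize(im[200:330,320:450],None,fx=4.5,fy=4.5,interpolation=cv2.INTER_CUBIC))
E
```

```text
time: 13.42
tcp_pos: [0.4979, -0.2569, 0.2516]
eef_rot: [-180.0, 0.0, 19.7]
wrist_force: [0.2, -0.6, -6.9]
opening: 0.14
```

View pics/s9.png

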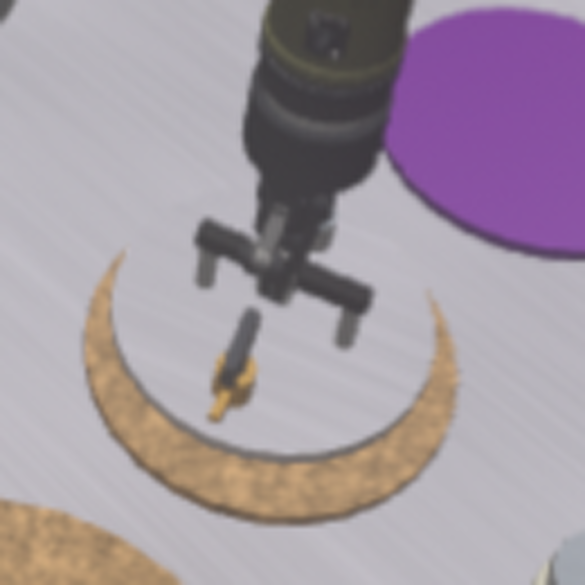

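The lid is level and symmetric over the pad from the side, with about 21 mm to go and the tap in line with the spout.

```bash
python3 -m pendant '[[0,0,0,0,0,-0.003,-1],[0,0,0,0,0,-0.004,-1],[0,0,0,0,0,-0.004,-1],[0,0,0,0,0,-0.003,-1],[0,0,0,0,0,-0.002,-1],[0,0,0,0,0,-0.001,-1],[0,0,0,0,0,0,-1],[0,0,0,0,0,0,-1]]'
```

```text
time: 14.13
tcp_pos: [0.4981, -0.2569, 0.2346]
eef_rot: [-180.0, 0.0, 19.7]
wrist_force: [0.6, 0.4, -6.9]
opening: 0.145
```

```bash
python3 -m pendant '[[0,0,0,0,0,-0.0005,-1],[0,0,0,0,0,-0.0005,-1],[0,0,0,0,0,-0.0005,-1],[0,0,0,0,0,-0.0005,-1],[0,0,0,0,0,-0.0005,-1],[0,0,0,0,0,0,-1],[0,0,0,0,0,0,-1],[0,0,0,0,0,0,-1]]'
```

```text
time: 14.8
tcp_pos: [0.4981, -0.2569, 0.2322]
eef_rot: [180.0, 0.0, 19.7]
wrist_force: [0.2, -0.5, -6.7]
opening: 0.138
```

```bash
python3 -m pendant '[[0,0,0,0,0,-0.0005,-1],[0,0,0,0,0,-0.0005,-1],[0,0,0,0,0,-0.0005,-1],[0,0,0,0,0,0,-1],[0,0,0,0,0,0,-1],[0,0,0,0,0,0,-1],[0,0,0,0,0,0,-1],[0,0,0,0,0,0,-1]]'
```

```text
time: 15.47
tcp_pos: [0.498, -0.257, 0.2307]
eef_rot: [180.0, -0.0, 19.7]
wrist_force: [0.3, -0.6, -7.1]
opening: 0.146
```

```bash
python3 -m pendant '[[0,0,0,0,0,-0.0005,-1],[0,0,0,0,0,-0.0003,-1],[0,0,0,0,0,0,-1],[0,0,0,0,0,0,-1],[0,0,0,0,0,0,-1],[0,0,0,0,0,0,-1],[0,0,0,0,0,0,-1],[0,0,0,0,0,0,-1]]'
```

```text
time: 16.13
tcp_pos: [0.4981, -0.2569, 0.2302]
eef_rot: [180.0, -0.0, 19.7]
wrist_force: [-0.6, 0.1, -1.0]
opening: 0.148
```

Contact: the load fell from 7.1 to 1.0 N. A hair more down, then open part-way.

```bash
python3 -m pendant '[[0,0,0,0,0,-0.0004,-1],[0,0,0,0,0,0,-1],[0,0,0,0,0,0,-1],[0,0,0,0,0,0,-0.6],[0,0,0,0,0,0,-0.4],[0,0,0,0,0,0,-0.2],[0,0,0,0,0,0,-0.2],[0,0,0,0,0,0,-0.2]]' 40;python3 - <<'E'
from h import *
cv2.imwrite("pics/w10.png",imaging.snapshot("wrist")[:,:,::-1])
E
```

```text
time: 16.8
tcp_pos: [0.4982, -0.257, 0.2294]
eef_rot: [180.0, -0.0, 19.7]
wrist_force: [0.7, 0.2, 0.3]
opening: 0.401
```

View pics/w10.png

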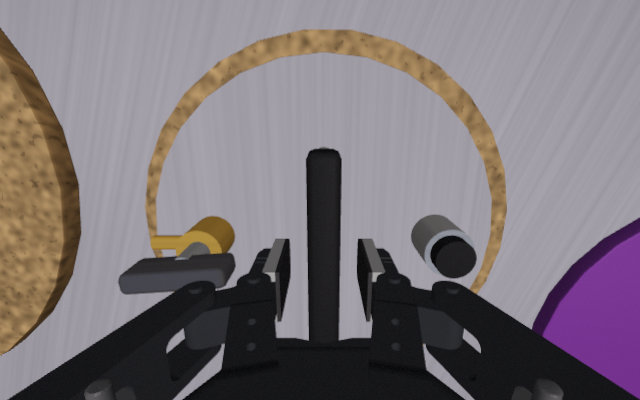

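The pads stand clear on both sides of the handle. The cork shows an even border all round the lid, and the tap is open. I'll rise straight up and then move away for a free view.

```bash
python3 -m pendant '[[0,0,0,0,0,0.008,-0.2],[0,0,0,0,0,0.015,-0.2],[0,0,0,0,0,0.02,-0.2],[0,0,0,0,0,0.025,-0.2],[0,0,0,0,0,0.025,-0.2],[0,0,0,0,0,0.03,-0.2],[0,0,0,0,0,0.03,-0.2],[0,0,0,0,0,0.03,-0.2]]'
```

```text
time: 17.52
tcp_pos: [0.4977, -0.2567, 0.4146]
eef_rot: [180.0, -0.0, 19.7]
wrist_force: [0.7, -0.8, 0.1]
opening: 0.404
```

```bash
python3 -m pendant '[[0,0,0,-0.01,0.03,0,-0.2],[0,0,0,-0.01,0.04,0,-0.2],[0,0,0,-0.01,0.04,0,-0.2],[0,0,0,-0.01,0.04,0,-0.2],[0,0,0,-0.01,0.04,0,-0.2],[0,0,0,-0.01,0.04,0,-0.2],[0,0,0,0,0.03,0,-0.2],[0,0,0,0,0,0,-0.2]]'
python3 - <<'E'
from h import *
im=imaging.snapshot("top")[:,:,::-1];cv2.imwrite("pics/t11.png",im)
cv2.imwrite("pics/t11c.png",cv2.resize(im[150:255,340:500],None,fx=5,fy=5,interpolation=cv2.INTER_CUBIC))
im=imaging.snapshot("side")[:,:,::-1];cv2.imwrite("pics/s11.png",im)
E
```

```text
time: 18.18
tcp_pos: [0.437, 0.007, 0.4134]
eef_rot: [-179.9, -0.1, 20.1]
wrist_force: [-0.2, 0.1, -0.6]
opening: 0.403
```

View pics/t11c.png

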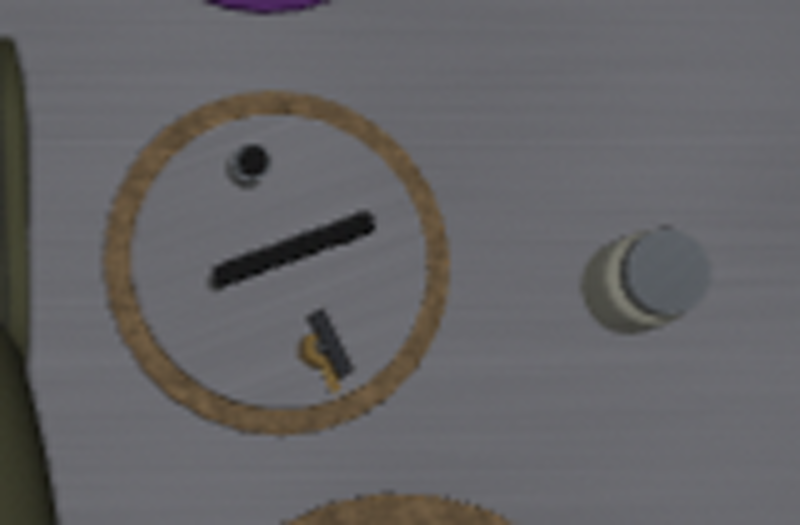

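View pics/s11.png

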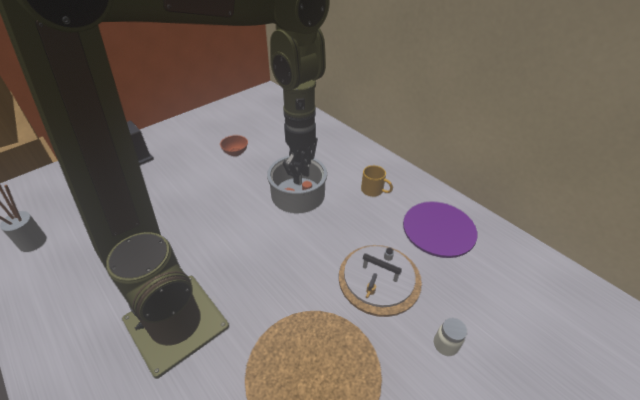

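The lid lies concentric on the small cork, with an even ring around it. The handle (215,282)-(372,217) and tap bar (318,313)-(345,375) are at right angles, so the tap is fully open. The arm touches nothing. Handing in.

```bash
python3 -c "
from h import *
o=readout.get_obs();print(o['wrist_force'],abs(o['joint_vel']).max())
print(order.job_done())"
```

```text
[ 0.12541684 -0.39533994  0.29311403] 2.6791742958400544
the job is handed in; nothing more can be done
None
```

I turned the vent tap open to about its 1.5 rad stop with the lid still seated. I then lifted the lid off by its handle and set it down on the small cork pad, with no spike in wrist force, and let go. I handed the job in at about 18.3 s of the 54 s allowed; no verdict was reported.

- **Last pictures:** the lid lies right way up with an even cork ring all round, so it is centred to within a few millimetres. The tap bar is at right angles to the handle, meaning fully open. The mug, bowl and jar look to be where they started, though I did not measure this.
- **Arm at hand-in:** it was clear of everything with about 0.5 N at the wrist. One joint was still settling at about 2.7 °/s.
- **Disagreement:** the cameras differed by up to 6 mm on the tap and handle positions, so I used the close wrist views, and both grips came out centred.

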